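Free the seized cutter carriage and park it on the rail's end stop

ROBOT

A 7-joint arm with a two-finger parallel gripper is mounted at the origin on the work surface. World frame = base frame: x ahead of the robot, y to its left, z up, the work surface at z = 0. Lengths are in m, angles in degrees, forces in N, time in s.
With the tool pointing down it reaches from about 0.4 to 0.9 m from the base axis. Payload 5.6 kg.
Tool frame: the origin (TCP) lies midway between the tips of the shut fingers; the grasp point (between the pads) lies 19 mm behind it; z points along the fingers, y is the direction in which the jaws open and shut (so a half turn about z gives the same grasp; the last joint's range is limited). The gripper opens to 92 mm and grips with 3 to 60 N. Pads are 20 mm wide; open, the fingers measure 128 mm over their backs; the gripper's body (75 mm by 189 mm) begins 69 mm behind the grasp point.
Start: joints at [-74.542, 26.786, -0.665, 91.828, 0.344, 61.387, -3.226], TCP at [0.2, 0.618, 0.215] pointing down, gripper open.
Joint ranges: [-144.91, 144.91], [-17.63, 115.5], [-89.93, 88.59], [15.96, 139.68], [-74.01, 254.01], [8.47, 105.57], [-167.45, 167.45]. Speed limits (degrees/s): [147.25, 147.25, 180, 180, 180, 180, 180].

INTERFACE

Orientations are given as a 3x3 rotation matrix whose columns are the frame's x, y, z axes.
In Python, from plant import arm gives the robot as it stands.
- The arm moves only by the tool jog_arm, never from a script. Its argument "commands" is text: rows parted by semicolons, each of 7 numbers parted by spaces: the shift along the tool's x, y, z scaled (see below), then the turn, a rotation vector about the tool's x, y, z scaled (see below), then the closure, from -1 (fully open) to 1 (shut). A call has 1 to 12 rows; each row shifts and turns the pose as measured when the row begins, along the tool's axes as they then stand; what a row does not reach is not made up. The controller multiplies each number of a shift by 300 mm and each number of a turn by 0.15 rad. A row lasts 1/10 s, in which the tool goes at most 50 mm and 8.59 degrees, less where a joint would pass 70% of its speed; a pose out of reach is approached as far as the arm can. A call with a number of a shift or a turn outside -1 to 1 is refused whole. A call with a gripper value outside its range is refused whole. The fingers move at their own pace and stop on an object; the grip force is fixed at half the most. Time passes only in rows, so rows that do not move let the fingers close. It gives the time, the measured TCP pose, the force and the opening at its end, in the units of the state.
- arm.get_obs(): the state, without advancing time (a new reading comes with each control period).
- arm.camera(name): name is "scene" or "top" or "wrist"; returns a dict with "frame" (420x560x3 uint8, blue, green, red), "vfov" (degrees; the focal length in pixels is half the picture's height over the tangent of half this angle, whatever the lens; pixels are square), "cx", "cy" (the principal point, pixels), "pose" (4x4, takes a point from camera to world coordinates); the wrist camera has in their place "T_tool_cam" (4x4, takes a point from camera to tool coordinates, whose origin is the TCP and whose axes are the flange's). Camera axes: x right, y down, z forward; pixel columns grow to the right and rows downward; lengths in m; the calibration is good to about 2 mm. A picture is of the moment at which its call begins: read the wrist's pose just before it. There is no depth.
- arm.job_done(): hands the job in, once; it reports no verdict.
The state is a dict: "t": time; "qpos": joint angles; "qd": joint speeds; "effort": joint torques, N m; "tool_pos": TCP position; "tool_rot": TCP orientation; "force": force on the tool from outside, world axes, zero at the start; "wrist_torque": the same for the moment, N m; "gripper_width": opening from 0.0 (shut) to 1.0 (fully open).
Only numpy, scipy, OpenCV 4.12 (cv2) and the standard library are available. Lean on these libraries where they do the work, as an engineer would, in place of code of your own. Each camera call takes 0.05 s, during which the arm holds its last target.

TASK

The cutter carriage on the glass-scoring rail has seized on dried cutting oil. Flip the stop arm that bars its way right up out of the way, then push the carriage along the rail until it breaks free and run it on slowly until it bears on the sprung end stop hidden inside the end cover. Leave it resting against that stop; do not ram either stop or let the carriage shoot off, and leave the tools and glass lying around undisturbed.

Things in the scene. Friction and masses are not known exactly. Their poses are not given: they have to be found in the camera images.
- rail: Fixed aluminium guide rail, 600 long, 60 wide, with two steel guide rods, tops 22.5 above the bench; origin at the middle of its underside. Its +y axis runs along the rail from the carriage's start to the end cover, the way the carriage must go; its +x points to the side where the carriage's cross bar lies. It is turned on the bench by up to 12 degrees.
- knob (a point): Centre of the brass thumb knob on the carriage, 88 above the bench: upright cylinder, 24 across, from 74 to 100 above the bench, firmly fixed, the place to take or push the carriage. Carriage and knob move along the rail's y only.
- carriage: The carriage: black block under the knob, 64 wide, 80 long along the rail (40 each way from the knob), 24 to 64 above the bench. Behind the knob, centred 30 back, a cross bar 16 wide, top 57 up, reaches 235 out along rail +x with a cutter head 170 out, its thumbscrew's top 82 up. Origin on the rail's centre line at bench height, right below the knob; axes as the rail's.
- nose (a point): Tip of the carriage's aluminium nose, which enters the end cover: 30 wide, 20 high, tip 150 ahead of the knob, 35 above the bench. The carriage starts stuck: it takes about 10 to 17 N along the rail to shift it, it creeps under that drag for the first 25 to 35 mm, then suddenly runs free with only about 2 to 4 N of drag.
- flip_stop: Hinged aluminium stop arm, 14 wide, 10 high, 141 long; origin on its hinge axis (parallel to the rail), 55 above the bench, 65 to the rail's -x side. Its +x runs along the arm: at first level across the rail, along rail +x, 8 to 16 ahead of the carriage's block, above its nose. Swings up and over by 100 degrees in all; the stiff hinge (0.09 N m) keeps it where it is left.
- flip_tab (a point): Centre of the black tab at the free end of the stop arm: 28 along the arm, 14 wide along the rail, 18 high, 127 from the hinge axis, 55 above the bench at first. It stands clear beyond the rail's edge with nothing but bench below; it can be pinched along the rail direction from above and swung about the hinge.
- cover: Grey sheet cover over the last 160 of the rail, 84 wide, top 60 above the bench, open towards the carriage; origin at mid-length (80 from the mouth), at bench height; axes as the rail's. A stop with a spring plunger is clamped unseen inside: the nose meets it 25 to 85 inside the mouth. Spring 0.8 N per mm for 12 mm, then solid; the let-go carriage's friction keeps it against the plunger.
- pane: loose glass pane, 70 x 90 x 4, lying flat beside the rail; origin at the middle of its underside. Leave alone.
- pliers: black running pliers, 50 x 215 x 20, lying on the robot's side of the rail; origin on the bench near the middle. Leave alone.
- marker: blue marker pen, 13 thick, 135 long, lying on the robot's side of the rail; origin under its middle. Leave alone.
- slide_box: white plastic slide box, 45 x 81 x 32, beside the cover; origin at the middle of its underside. Leave alone.

How it is judged (in metres and radians):
On the way, in this order (a step that is already met when the one before it is completed fails the run):
1. the stop arm has been flipped up out of the way (within 20 degrees of upright) (angle between flip_stop's own x axis and vertical below 0.35 rad), for 0.2 s.
2. the carriage has broken free and is past the stop arm's place (y of knob in the frame of rail above -0.13 m), for 0.1 s.
At the end, for the whole second after the job is handed in: the carriage is at rest and bears with more than 0.2 N on the sprung stop inside the cover, and the stop arm still stands up, within 20 degrees of upright (contact force between carriage and cover above 0.2 N and linear speed of carriage below 0.01 m/s and angle between flip_stop's own x axis and vertical below 0.35 rad); the robot touches nothing.
It fails at once if the carriage is rammed against the end stop (more than 20 N) (contact force between carriage and cover above 20 N).
It fails at once if the carriage is rammed against the stop arm (more than 20 N) (contact force between carriage and flip_stop above 20 N).
It fails at once if the carriage shoots off (faster than 0.4 m/s) (linear speed of carriage above 0.4 m/s).
It fails at once if the pane, pliers, marker or slide box is pushed more than 25 mm out of its place (distance of any of pane, pliers, marker, slide_box from where it was at the start of the episode above 0.025 m).
It also fails if it takes over 51 s, if anything falls off the work surface, if the arm or the gripper's body presses on something with over 40 N, if the wrist force passes 120 N, or if a joint passes its speed limit or range.

## Working session

There is one attempt and no reset: what is moved stays moved. The work goes in short steps, Python scripts to look and compute and a tool call to move; the robot and the scene stay as the last step left them, time stands still between calls to the robot, and variables do not carry over. Pictures are saved under pics/ and viewed, and the job is handed in when it is done.

Besides the shell and the picture viewer there is one more tool, called after "Emit:" as name(argument=value, ...) on one line, values as JSON. jog_arm: Moves the arm, as the interface text tells. Shifts and turns lie within -1 to 1; 1 stands for 300 mm of shift or 0.15 rad of turn. Its arguments: {"type":"object","properties":{"commands":{"type":"string"}},"required":["commands"]}

```bash
ls; mkdir -p pics
cat > h.py <<'E'
import numpy as np, cv2
from plant import arm
def snap(n,f):
    o=arm.get_obs(); c=arm.camera(n); cv2.imwrite('pics/'+f,c['frame'])
    if n=='wrist':
        T=np.eye(4);T[:3,:3]=np.array(o['tool_rot']);T[:3,3]=o['tool_pos']
        c['pose']=T@np.array(c['T_tool_cam'])
    return c
def ray(c,u,v):
    H=c['frame'].shape[0]; f=H/2/np.tan(np.radians(c['vfov'])/2)
    P=np.array(c['pose']); d=P[:3,:3]@np.array([(u-c['cx'])/f,(v-c['cy'])/f,1]); return P[:3,3],d
def onz(c,u,v,z):
    o,d=ray(c,u,v); return o+d*(z-o[2])/d[2]
def proj(c,p):
    H=c['frame'].shape[0]; f=H/2/np.tan(np.radians(c['vfov'])/2)
    P=np.array(c['pose']); q=P[:3,:3].T@(np.array(p)-P[:3,3]); return c['cx']+f*q[0]/q[2], c['cy']+f*q[1]/q[2]
E
python3 - <<'E'
from h import *
o=arm.get_obs(); print({k:np.round(v,3) for k,v in o.items()})
import pickle
D={}
for n in ['scene','top','wrist']:
    c=snap(n,n+'0.png'); D[n]=c; print(n,c['vfov'],c['cx'],c['cy'],c['frame'].shape,[k for k in c]); print(np.round(c['pose'],3))
pickle.dump(D,open('d0.pkl','wb'))
E
```

```text
pics
{'t': np.float64(0.0), 'qpos': array([-74.542,  26.836,  -0.665,  91.883,   0.344,  61.387,  -3.227]), 'qd': array([-0.042, -0.08 ,  0.001,  0.059, -0.07 , -0.032,  0.092]), 'effort': array([-1.0000e-03, -5.2058e+01, -1.3000e-02, -2.4375e+01, -5.7000e-02,
        1.7000e-02,  0.0000e+00]), 'tool_pos': array([0.2  , 0.618, 0.214]), 'tool_rot': array([[-0.951,  0.308, -0.   ],
       [ 0.308,  0.951, -0.002],
       [-0.   , -0.002, -1.   ]]), 'force': array([-0.865, -0.763,  0.04 ]), 'wrist_torque': array([ 0.013,  0.03 , -0.024]), 'gripper_width': np.float64(1.008)}
scene 42.19880636272645 274.7651926197345 207.04612515075743 (420, 560, 3) ['frame', 'vfov', 'cx', 'cy', 'pose']
[[ 0.512  0.481 -0.712  1.248]
 [ 0.859 -0.263  0.44  -0.338]
 [ 0.024 -0.836 -0.547  0.615]
 [ 0.     0.     0.     1.   ]]
top 47.70053531780723 282.61808478258763 208.70480379795436 (420, 560, 3) ['frame', 'vfov', 'cx', 'cy', 'pose']
[[-0.03  -0.999  0.044  0.533]
 [-0.999  0.031  0.027  0.05 ]
 [-0.029 -0.043 -0.999  0.977]
 [ 0.     0.     0.     1.   ]]
wrist 59.309638959841905 276.899495839193 214.1531341974279 (420, 560, 3) ['frame', 'vfov', 'cx', 'cy', 'T_tool_cam', 'pose']
[[ 0.309  0.914  0.262  0.126]
 [ 0.951 -0.296 -0.087  0.642]
 [-0.002  0.277 -0.961  0.383]
 [ 0.     0.     0.     1.   ]]
```

View pics/top0.png

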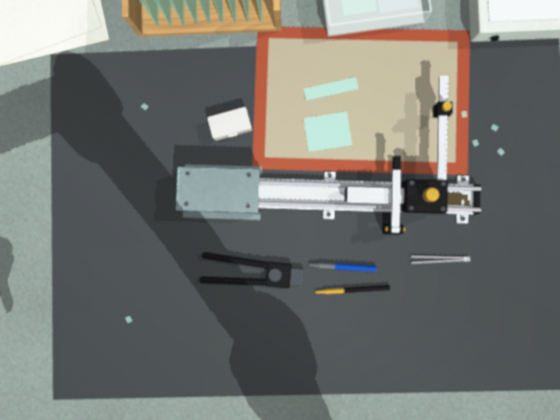

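View pics/scene0.png

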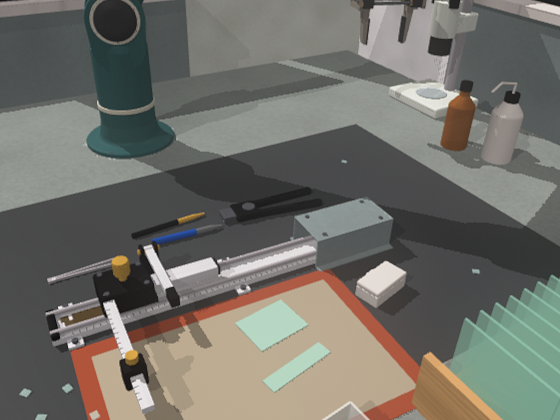

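View pics/wrist0.png

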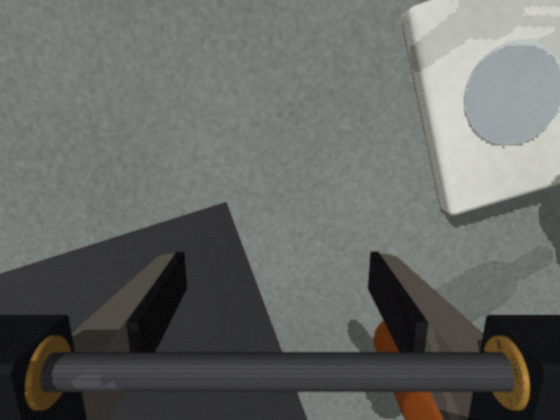

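Run:
```python
import pickle,cv2
D=pickle.load(open('d0.pkl','rb'))
f=D['top']['frame']; cv2.imwrite('pics/topz.png',cv2.resize(f[140:245,360:500],None,fx=5.7,fy=5.7,interpolation=cv2.INTER_CUBIC))
cv2.imwrite('pics/topz2.png',cv2.resize(f[140:240,165:345],None,fx=4.4,fy=4.4,interpolation=cv2.INTER_CUBIC))
f=D['scene']['frame']; cv2.imwrite('pics/scz.png',cv2.resize(f[230:340,40:220],None,fx=4.4,fy=4.4,interpolation=cv2.INTER_CUBIC))
```

```text
(no output)
```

View pics/topz.png

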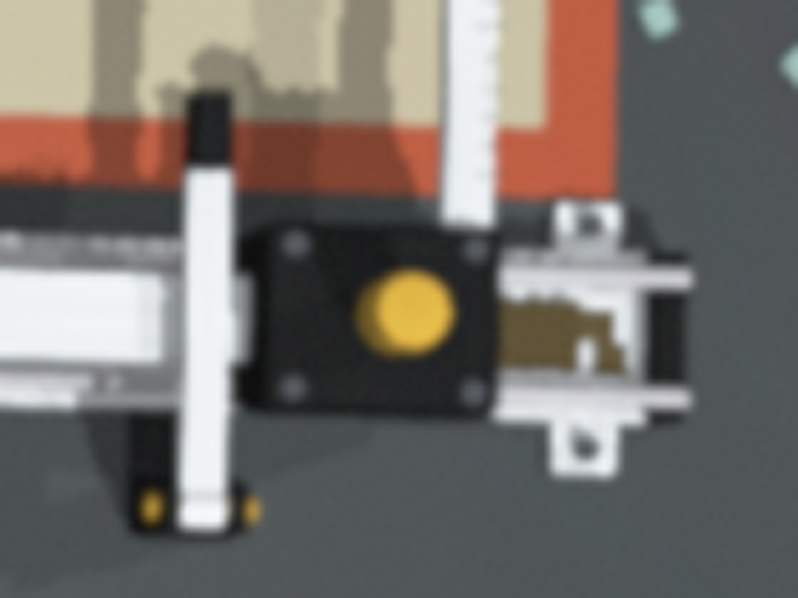

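View pics/topz2.png

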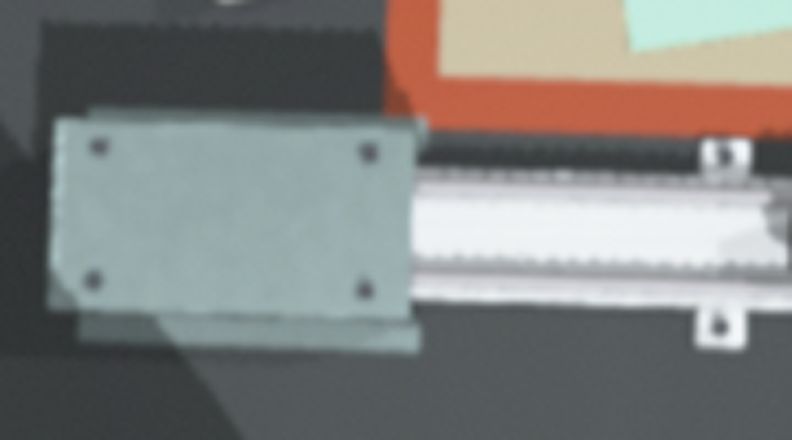

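View pics/scz.png

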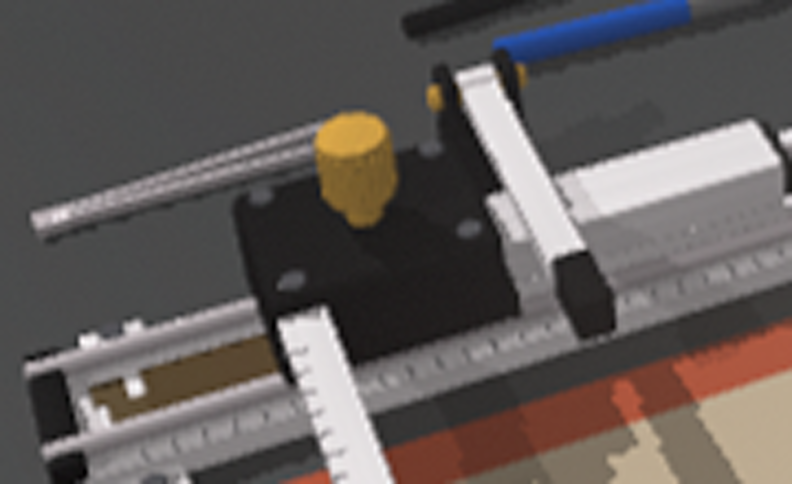

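Run:
```python
from h import *
import pickle
D=pickle.load(open('d0.pkl','rb'));c=D['top'];s=D['scene']
def Z(x,y,z,k=5.7,o=(360,140)): return onz(c,(x+.5)/k-.5+o[0],(y+.5)/k-.5+o[1],z)
pr=lambda n,p:print(n,np.round(p,4))
k=Z(416,312,.1);pr('knob',k)
t=Z(210,129,.064);pr('tab',t)
h=Z(204,512,.06);pr('hinge end',h)
cc=[Z(*p,.06,4.4,(165,140)) for p in [(419,122),(411,318),(49,308),(56,118)]]
for p in cc: pr('cov',p)
a=Z(690,278,.0225);b=Z(690,398,.0225);pr('railend',a);pr('railend',b)
m=(cc[0]+cc[1])/2; e=(cc[2]+cc[3])/2
for p,q in [(m,e),(k,m),(k,e),((a+b)/2,m)]: 
    d=q-p; print('yaw',np.degrees(np.arctan2(-d[0],d[1])),np.linalg.norm(d[:2]))
d=t-h;print('arm yaw',np.degrees(np.arctan2(d[1],d[0])))
def S(x,y,z): return onz(s,(x+.5)/4.4-.5+40,(y+.5)/4.4-.5+230,z)
pr('knob sc',S(353,133,.1)); 
pr('tab top corners',np.array([S(554,258,.064),S(606,256,.064)]))
```

```text
knob [ 0.59   -0.2021  0.1   ]
tab [ 0.6563 -0.1463  0.064 ]
hinge end [ 0.5275 -0.14    0.06  ]
cov [0.6558 0.1169 0.06  ]
cov [0.5693 0.1228 0.06  ]
cov [0.5787 0.283  0.06  ]
cov [0.663  0.2782 0.06  ]
railend [ 0.6039 -0.3197  0.0225]
railend [ 0.562  -0.3177  0.0225]
yaw -2.9555625209034333 0.16099605090563243
yaw -3.9993299734681598 0.32268069414634437
yaw -3.6519070990588856 0.48365892285540774
yaw -3.862411956103762 0.4395779562295141
arm yaw -2.822455262780602
knob sc [ 0.5901 -0.1998  0.1   ]
tab top corners [[ 0.6429 -0.1518  0.064 ]
 [ 0.6505 -0.1361  0.064 ]]
```

Emit:
jog_arm(commands="0 0 0 0 0 -0.83 -1; 0 0 0 0 0 -0.83 -1; -0.095 -0.137 0 0 0 0 -1; -0.095 -0.137 0 0 0 0 -1; -0.095 -0.137 0 0 0 0 -1; -0.095 -0.137 0 0 0 0 -1; -0.095 -0.137 0 0 0 0 -1; -0.095 -0.137 0 0 0 0 -1; -0.095 -0.137 0 0 0 0 -1; -0.095 -0.137 0 0 0 0 -1; -0.095 -0.137 0 0 0 0 -1; -0.095 -0.137 0 0 0 0 -1")

```text
t: 1.35
tool_pos: [0.4593, 0.1952, 0.2102]
tool_rot: [[-0.999, 0.038, -0.004], [0.038, 0.999, -0.002], [0.004, -0.002, -1.0]]
force: [1.7, -0.2, 0.3]
gripper_width: 0.998
```

Emit:
jog_arm(commands="-0.087 -0.139 0 0 0 0.17 -1; -0.087 -0.139 0 0 0 0 -1; -0.087 -0.139 0 0 0 0 -1; -0.087 -0.139 0 0 0 0 -1; -0.087 -0.139 0 0 0 0 -1; -0.087 -0.139 0 0 0 0 -1; -0.087 -0.139 0 0 0 0 -1; -0.06 -0.1 0 0 0 0 -1; 0 0 0 0 0 0 -1")

```text
t: 2.25
tool_pos: [0.6418, -0.1542, 0.2089]
tool_rot: [[-0.997, 0.072, -0.004], [0.073, 0.997, -0.005], [0.004, -0.006, -1.0]]
force: [-1.3, -0.5, 0.3]
gripper_width: 1.001
```

Run:
```python
from h import *
import pickle
c=snap('wrist','w1.png'); pickle.dump(c,open('w1.pkl','wb'))
o=arm.get_obs();print(o['tool_pos'],np.round(o['tool_rot'],3), np.round(o['qpos'],1))
print(proj(c,[.656,-.146,.064]),proj(c,[.590,-.202,.1]))
```

```text
[ 0.64114236 -0.15148811  0.20867071] [[-0.997  0.071 -0.005]
 [ 0.071  0.998 -0.003]
 [ 0.005 -0.004 -1.   ]] [ -2.7  28.5  18.2  91.6  -9.5  61.7 103.9]
(np.float64(288.2928741648447), np.float64(215.33929733954258)) (np.float64(209.0917532649887), np.float64(149.26126144133724))
```

View pics/w1.png

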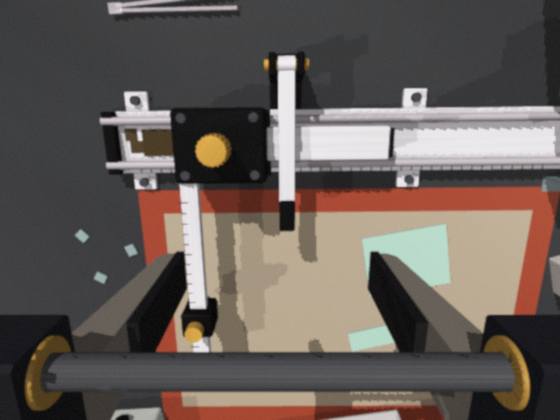

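Emit:
jog_arm(commands="-0.048 0.02 0.15 0 0 0 -1; 0 0 0.15 0 0 0 -1; 0 0 0.15 0 0 0 -1; 0 0 0.08 0 0 0 -1; 0 0 0 0 0 0 -1")

```text
t: 2.8
tool_pos: [0.6561, -0.1373, 0.046]
tool_rot: [[-0.998, 0.063, -0.002], [0.063, 0.998, 0.003], [0.003, 0.003, -1.0]]
force: [0.1, -1.0, 0.2]
gripper_width: 0.999
```

Run:
```python
from h import *
c=snap('wrist','w2.png')
print(proj(c,[.656,-.147,.064]),proj(c,[.590,-.202,.1]))
```

```text
(np.float64(255.7302924893372), np.float64(286.7379915095413)) (np.float64(57.3931474518246), np.float64(159.24040036458754))
```

View pics/w2.png

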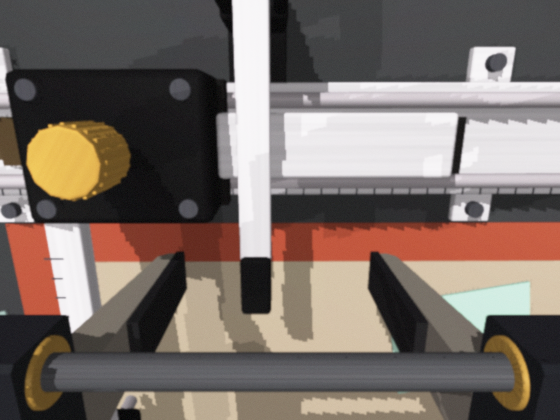

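Emit:
jog_arm(commands="0 -0.03 0.028 0 0 0 -1; 0 0 0 0 0 0 0; 0 0 0 0 0 0 1; 0 0 0 0 0 0 1; 0 0 0 0 0 0 1; 0 0 0 0 0 0 1")

```text
t: 3.45
tool_pos: [0.661, -0.1462, 0.0467]
tool_rot: [[-0.998, 0.061, 0.011], [0.061, 0.998, 0.002], [-0.011, 0.003, -1.0]]
force: [1.0, 0.3, -0.1]
gripper_width: 0.587
```

Emit:
jog_arm(commands="0.01 0 0.025 0 0 0 1; 0 0 0 0 0 0 1; 0 0 0 0 0 0 1; 0 0 0 0 0 0 1")

```text
t: 3.85
tool_pos: [0.6578, -0.1459, 0.0386]
tool_rot: [[-0.998, 0.061, 0.011], [0.061, 0.998, 0.002], [-0.011, 0.003, -1.0]]
force: [-0.6, 0.4, 0.5]
gripper_width: 0.244
```

Run:
```python
from h import *
for i in range(2):
    c=snap('wrist','w3.png')
    o=arm.get_obs();print(o['t'],o['tool_pos'],o['force'],o['gripper_width'])
```

```text
3.9 [ 0.65789717 -0.14588923  0.03869201] [-0.41447746  0.6477236  -0.30292382] 0.1951935416720748
3.95 [ 0.65786554 -0.14693682  0.03877874] [-0.87244129 -8.48045378 -1.64246858] 0.15077118034293355
```

View pics/w3.png

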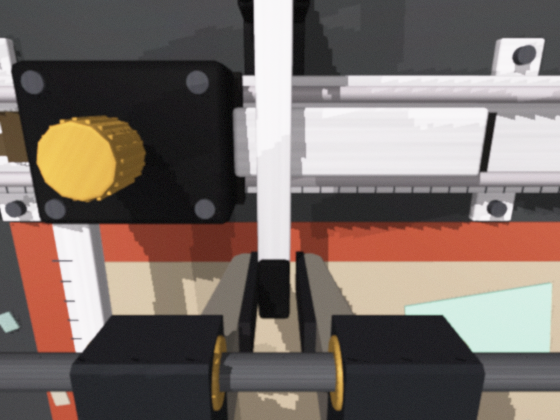

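Emit:
jog_arm(commands="0 0 0 0 0 0 1; 0 0 0 0 0 0 1; -0.003 0 -0.043 0 -0.667 0 1; -0.003 0 -0.043 0 -0.667 0 1; -0.003 0 -0.043 0 -0.667 0 1; -0.003 0 -0.043 0 -0.667 0 1")

```text
t: 4.55
tool_pos: [0.6543, -0.1473, 0.09]
tool_rot: [[-0.91, 0.061, 0.409], [0.054, 0.998, -0.027], [-0.41, -0.003, -0.912]]
force: [1.9, 2.7, -0.6]
gripper_width: 0.147
```

Run:
```python
from h import *
o=arm.get_obs();print(o['t'],o['tool_pos'],np.round(o['tool_rot'],3),o['force'],o['gripper_width'],np.round(o['qpos'],1))
```

```text
4.55 [ 0.65430292 -0.14725195  0.08995157] [[-0.91   0.061  0.409]
 [ 0.054  0.998 -0.027]
 [-0.41  -0.003 -0.912]] [ 1.87064293  2.66463747 -0.59161417] 0.1468216981210788 [  7.5  28.3   4.7 114.2 -21.4  14.6 117.5]
```

Emit:
jog_arm(commands="0.002 0 -0.0446 0 0 0 1; 0.007 0 -0.0441 0 0 0 1; 0.0116 0 -0.0432 0 0 0 1; 0.016 0 -0.0417 0 0 0 1; 0.02 0 -0.04 0 0 0 1")

```text
t: 5.05
tool_pos: [0.6103, -0.1444, 0.1441]
tool_rot: [[-0.908, 0.063, 0.414], [0.057, 0.998, -0.027], [-0.415, -0.001, -0.91]]
force: [2.0, -1.8, -3.7]
gripper_width: 0.148
```

Run:
```python
from h import *
c=snap('wrist','w4.png');c=snap('scene','s4.png')
o=arm.get_obs();print(o['t'],o['tool_pos'],np.round(o['tool_rot'],3),o['force'],o['gripper_width'],np.round(o['qpos'],1))
g=np.array(o['tool_pos'])-.019*np.array(o['tool_rot'])[:,2];print(g, np.degrees(np.arctan2(g[2]-.055,g[0]-.53)),np.hypot(g[2]-.055,g[0]-.53))
```

```text
5.15 [ 0.60970427 -0.14437619  0.14449089] [[-0.908  0.063  0.414]
 [ 0.057  0.998 -0.027]
 [-0.415 -0.001 -0.91 ]] [-0.81259594 -0.93120273 -0.43083274] 0.14717688106303214 [  5.8  19.6   7.5 118.8 -19.4  18.4 115.9]
[ 0.60183329 -0.14386123  0.16177621] 56.069457157302395 0.12869024952675814
```

View pics/s4.png

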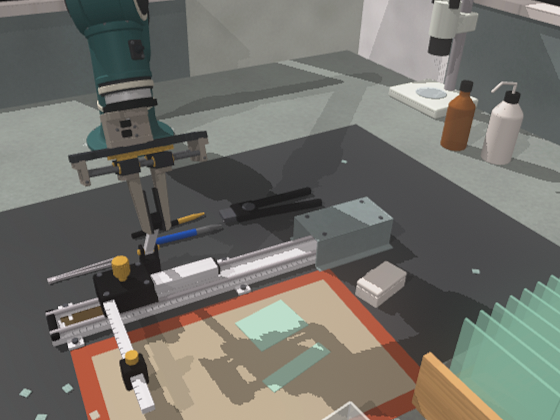

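View pics/w4.png

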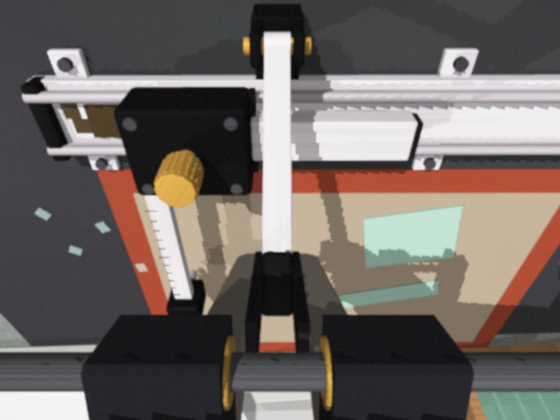

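Emit:
jog_arm(commands="0.025 0 -0.037 0 0 0 1; 0.029 0 -0.034 0 0 0 1; 0.0325 0 -0.031 0 0 0 1; 0.0355 0 -0.027 0 0 0 1; 0.038 0 -0.023 0 0 0 1; 0 0 0 0 0 0 1")

```text
t: 5.75
tool_pos: [0.5459, -0.1404, 0.1678]
tool_rot: [[-0.906, 0.064, 0.419], [0.057, 0.998, -0.029], [-0.42, -0.002, -0.908]]
force: [0.6, -1.8, -4.0]
gripper_width: 0.148
```

Run:
```python
from h import *
c=snap('scene','s5.png')
o=arm.get_obs();print(o['t'],o['tool_pos'],np.round(o['tool_rot'],3),o['force'],o['gripper_width'],np.round(o['qpos'],1))
g=np.array(o['tool_pos'])-.019*np.array(o['tool_rot'])[:,2];print(g, np.degrees(np.arctan2(g[2]-.055,g[0]-.53)),np.hypot(g[2]-.055,g[0]-.53))
```

```text
5.8 [ 0.5464066  -0.14047863  0.16773566] [[-0.906  0.064  0.419]
 [ 0.057  0.998 -0.029]
 [-0.42  -0.002 -0.908]] [-1.23333524 -0.90575926  1.16264936] 0.14968107480373738 [  5.9  11.8   8.3 125.9 -18.2  18.7 116. ]
[ 0.53844782 -0.13993398  0.18497983] 86.28138774679863 0.13025406427930958
```

View pics/s5.png

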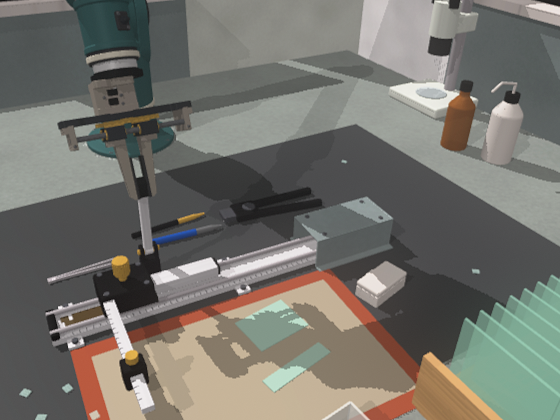

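Emit:
jog_arm(commands="0.03 0 -0.0145 0 0 0 1; 0.031 0 -0.012 0 0 0 1; 0 0 0 0 0 0 1; 0 0 0 0 0 0 -1; 0 0 0 0 0 0 -1; 0 0 0 0 0 0 -1; 0 0 0 0 0 0 -1; 0 0 0 0 0 0 -1")

```text
t: 6.6
tool_pos: [0.5244, -0.1381, 0.1664]
tool_rot: [[-0.907, 0.062, 0.416], [0.056, 0.998, -0.027], [-0.417, -0.001, -0.909]]
force: [0.1, -0.0, 0.1]
gripper_width: 0.563
```

Run:
```python
from h import *
c=snap('wrist','w6.png')
o=arm.get_obs();print(o['t'],o['tool_pos'],np.round(o['tool_rot'],3),o['force'],o['gripper_width'],np.round(o['qpos'],1))
g=np.array(o['tool_pos'])-.019*np.array(o['tool_rot'])[:,2];print(g, np.degrees(np.arctan2(g[2]-.055,g[0]-.53)),np.hypot(g[2]-.055,g[0]-.53))
```

```text
6.65 [ 0.52440784 -0.13812623  0.16639247] [[-0.907  0.062  0.416]
 [ 0.056  0.998 -0.027]
 [-0.417 -0.001 -0.909]] [ 0.72670123 -0.38338462 -0.24193613] 0.6067839192891054 [  6.5   9.9   8.  128.5 -18.4  18.3 116.9]
[ 0.51650043 -0.13761755  0.18366134] 95.98974502231341 0.12936761278963418
```

View pics/w6.png

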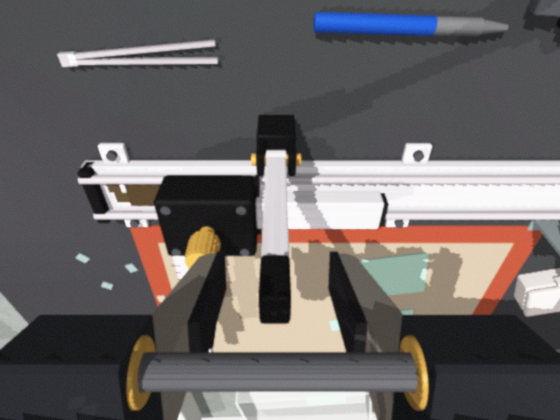

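Emit:
jog_arm(commands="0 0 -0.08 0 0 0 -1; 0 0 -0.12 0 0 0 -1; 0 0 -0.12 0 0 0 -1; 0 0 0 0 0.95 0 -1; 0 0 0 0 0.95 0 -1; 0 0 0 0 0.95 0 -1; 0 0 0 0 0 0 -1")

```text
t: 7.35
tool_pos: [0.4808, -0.1355, 0.2605]
tool_rot: [[-0.998, 0.063, -0.008], [0.063, 0.998, -0.001], [0.008, -0.002, -1.0]]
force: [0.1, 0.4, -0.6]
gripper_width: 1.003
```

Run:
```python
from h import *
import pickle
c=snap('top','t7.png'); pickle.dump(c,open('t7.pkl','wb'));c=snap('scene','s7.png'); c=snap('wrist','w7.png')
o=arm.get_obs();print(o['t'],o['tool_pos'],np.round(o['tool_rot'],3),o['force'],o['gripper_width'],np.round(o['qpos'],1))
```

```text
7.5 [ 0.47702661 -0.13586361  0.25993521] [[-0.998  0.065 -0.006]
 [ 0.065  0.998 -0.   ]
 [ 0.006 -0.001 -1.   ]] [-0.33599312 -0.58491348 -0.17023036] 1.0025521130265793 [  2.2   9.   11.  110.4  -1.8  61.1 100.1]
```

View pics/s7.png

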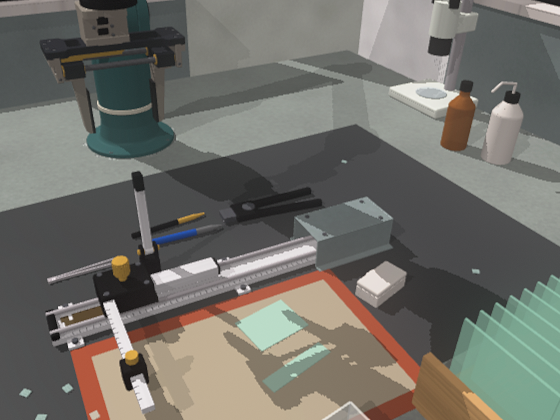

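View pics/w7.png

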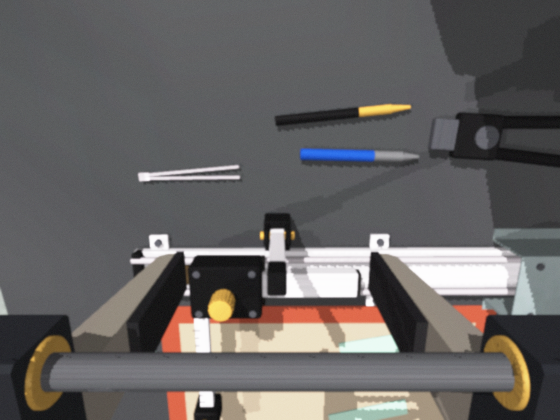

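Emit:
jog_arm(commands="-0.13 -0.064 0 0 0 0 -1; -0.13 -0.064 0 0 0 0 -1; -0.13 -0.064 0 0 0 0 -1; 0 0 0 0 0 1 -1; 0 0 0 0 0 1 -1; 0 0 0 0 0 1 -1; 0 0 0 0 0 1 -1; 0 0 0 0 0 1 -1; 0 0 0 0 0 1 -1; 0 0 0 0 0 1 -1; 0 0 0 0 0 1 -1; 0 0 0 0 0 1 -1")

```text
t: 8.7
tool_pos: [0.5761, -0.205, 0.2568]
tool_rot: [[-0.149, 0.989, 0.003], [0.989, 0.149, 0.007], [0.006, 0.004, -1.0]]
force: [-0.1, 0.9, -0.7]
gripper_width: 0.997
```

Emit:
jog_arm(commands="0 0 0 0 0 1 -1; 0 0 0 0 0 1 -1; 0 0 0 0 0 1 -1; 0 0 0 0 0 1 -1; 0 0 0 0 0 1 -1; 0 0 0 0 0 1 -1; 0 0 0 0 0 1 -1; 0 0 0 0 0 1 -1; 0 0 0 0 0 1 -1; 0 0 0 0 0 1 -1; 0 0 0 0 0 1 -1; 0 0 0 0 0 0 -1")

```text
t: 9.9
tool_pos: [0.558, -0.2064, 0.2559]
tool_rot: [[0.998, 0.068, 0.017], [0.068, -0.997, 0.022], [0.019, -0.02, -1.0]]
force: [0.0, 0.1, -0.4]
gripper_width: 1.001
```

Run:
```python
from h import *
import pickle
c=snap('wrist','w8.png');pickle.dump(c,open('w8.pkl','wb'))
o=arm.get_obs();print(o['t'],o['tool_pos'],np.round(o['tool_rot'],3),o['force'],o['gripper_width'],np.round(o['qpos'],1))
print(proj(c,[.590,-.201,.1]))
```

```text
9.95 [ 0.55791191 -0.20654484  0.2560311 ] [[ 0.997  0.071  0.017]
 [ 0.071 -0.997  0.022]
 [ 0.019 -0.02  -1.   ]] [-0.2388196   0.45696069  0.46501557] 1.0038614361680993 [-18.7  23.4  48.3 100.1 -20.9  65.  -49.7]
(np.float64(276.71852323779945), np.float64(165.99217761442992))
```

View pics/w8.png

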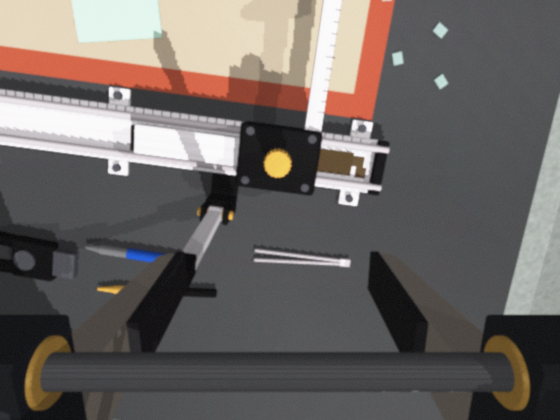

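Emit:
jog_arm(commands="0 0 0 -0.14 -0.12 0.93 -1; 0.1 -0.025 0.1 0 0 0 -1; 0 0 0.14 0 0 0 -1; 0 0 0.14 0 0 0 -1; 0 0 0 0 0 0 -1")

```text
t: 10.45
tool_pos: [0.5886, -0.2006, 0.1409]
tool_rot: [[0.998, -0.059, 0.008], [-0.059, -0.998, 0.005], [0.007, -0.005, -1.0]]
force: [0.2, -0.8, 0.5]
gripper_width: 1.0
```

Run:
```python
from h import *
import pickle
c=snap('wrist','w9.png');pickle.dump(c,open('w9.pkl','wb'))
o=arm.get_obs();print(o['t'],o['tool_pos'],np.round(o['tool_rot'],3),o['force'],o['gripper_width'],np.round(o['qpos'],1))
print(proj(c,[.5895,-.201,.1]))
```

```text
10.5 [ 0.59016606 -0.20206411  0.14405719] [[ 0.998 -0.06   0.012]
 [-0.06  -0.998  0.003]
 [ 0.012 -0.004 -1.   ]] [-0.14004779 -0.21899122  0.09120003] 1.0019287708904696 [-16.   34.1  44.5 101.8 -29.   55.5 -53. ]
(np.float64(277.95793892147964), np.float64(241.99851679738654))
```

View pics/w9.png

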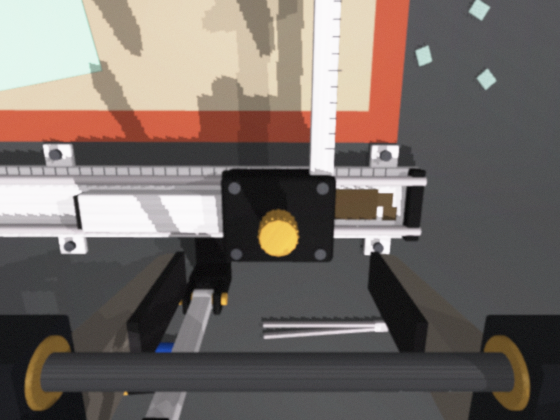

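Emit:
jog_arm(commands="0 0 0.1 0 0 0 -1; 0 0 0.1 0 0 0 -1; 0 0 0.04 0 0 0 -1; 0 0 0 0 0 0 0; 0 0 0 0 0 0 0.4")

```text
t: 11.0
tool_pos: [0.5974, -0.2063, 0.0829]
tool_rot: [[0.998, -0.056, 0.03], [-0.056, -0.998, -0.0], [0.03, -0.002, -1.0]]
force: [-0.2, 1.0, 0.1]
gripper_width: 0.846
```

Run:
```python
from h import *
import pickle
o=arm.get_obs();print(o['t'],o['tool_pos'],np.round(o['tool_rot'],3),o['force'],o['gripper_width'],np.round(o['qpos'],1))
c=snap('wrist','w10.png')
print(proj(c,[.5895,-.201,.1]))
```

```text
11.0 [ 0.5973507  -0.20625423  0.08289204] [[ 0.998 -0.056  0.03 ]
 [-0.056 -0.998 -0.   ]
 [ 0.03  -0.002 -1.   ]] [-0.20632992  0.95380444  0.12804359] 0.8461407345807125 [-13.   38.6  40.9 103.3 -33.6  49.  -49.3]
(np.float64(266.61946237342505), np.float64(302.80306715844824))
```

View pics/w10.png

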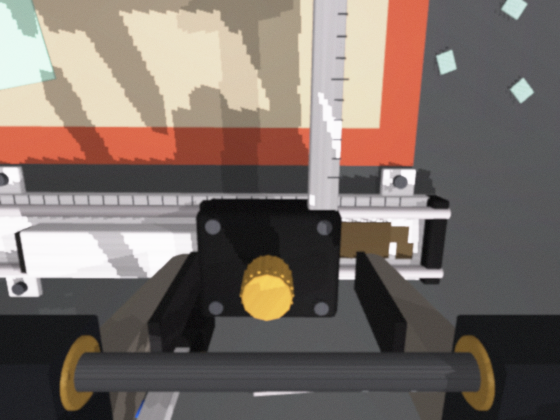

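Emit:
jog_arm(commands="-0.024 -0.018 0.037 0 -0.2 0 0.2; 0 0 0 0 0 0 0.4; 0 0 0 0 0 0 0.4; 0 0 0 0 0 0 0.4")

```text
t: 11.45
tool_pos: [0.5925, -0.2001, 0.0743]
tool_rot: [[0.999, -0.054, 0.003], [-0.054, -0.999, 0.001], [0.003, -0.001, -1.0]]
force: [0.3, 0.6, 0.6]
gripper_width: 0.456
```

Run:
```python
from h import *
import pickle
c=snap('wrist','w11.png')
o=arm.get_obs();print(o['t'],o['tool_pos'],np.round(o['tool_rot'],3),o['force'],o['gripper_width'],np.round(o['qpos'],1))
```

```text
11.5 [ 0.59256107 -0.20018531  0.074425  ] [[ 0.999 -0.055  0.003]
 [-0.055 -0.999  0.001]
 [ 0.003 -0.001 -1.   ]] [-0.1244633   0.69546282  0.00405571] 0.4151293992542792 [-13.5  39.5  40.8 103.3 -33.2  49.7 -50. ]
```

View pics/w11.png

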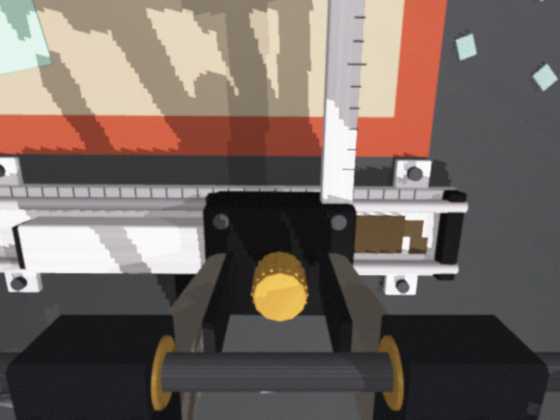

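Emit:
jog_arm(commands="0 0 0 0 0 0 1; 0 0 0 0 0 0 1; 0 0 0 0 0 0 1; 0 0 0 0 0 0 1")

```text
t: 11.9
tool_pos: [0.5926, -0.2011, 0.0746]
tool_rot: [[0.998, -0.055, 0.004], [-0.055, -0.998, -0.0], [0.004, -0.0, -1.0]]
force: [-0.1, 0.2, -1.3]
gripper_width: 0.251
```

Emit:
jog_arm(commands="0 -0.007 0 0 0 0 1; 0 -0.007 0 0 0 0 1; 0 -0.007 0 0 0 0 1; 0 -0.007 0 0 0 0 1")

```text
t: 12.3
tool_pos: [0.5926, -0.2011, 0.0746]
tool_rot: [[0.998, -0.06, 0.007], [-0.06, -0.998, -0.013], [0.008, 0.013, -1.0]]
force: [1.3, -5.7, -3.1]
gripper_width: 0.254
```

Emit:
jog_arm(commands="0 -0.017 0 0.05 0 0 1; 0 -0.018 0 0.05 0 0 1; 0 -0.018 0 0.05 0 0 1")

```text
t: 12.6
tool_pos: [0.5929, -0.197, 0.0746]
tool_rot: [[0.998, -0.067, 0.012], [-0.067, -0.998, -0.008], [0.012, 0.008, -1.0]]
force: [1.4, -9.7, -5.9]
gripper_width: 0.257
```

Emit:
jog_arm(commands="0 -0.02 0 0.05 -0.04 0 1; 0 -0.02 0 0.05 -0.04 0 1; 0 -0.02 0 0.05 0 0 1; 0 -0.02 0 0.05 0 0 1")

```text
t: 13.0
tool_pos: [0.5933, -0.1904, 0.0746]
tool_rot: [[0.997, -0.075, 0.006], [-0.075, -0.997, -0.004], [0.006, 0.003, -1.0]]
force: [1.2, -9.5, -5.4]
gripper_width: 0.256
```

Emit:
jog_arm(commands="0 -0.021 0 0.04 0 -0.04 1; 0 -0.021 0 0.03 0 -0.04 1; 0 -0.021 0 0.04 0 -0.02 1; 0 -0.021 0 0.03 0 -0.02 1; 0 -0.021 0 0.03 0 -0.02 1; 0 -0.021 0 0.03 0 -0.02 1")

```text
t: 13.6
tool_pos: [0.5941, -0.1788, 0.0746]
tool_rot: [[0.998, -0.064, 0.015], [-0.064, -0.998, -0.013], [0.016, 0.012, -1.0]]
force: [1.6, -9.4, -5.9]
gripper_width: 0.253
```

Emit:
jog_arm(commands="0 -0.02 0 0.06 -0.06 0 1; 0 -0.02 0 0.06 -0.04 0 1; 0 -0.02 0 0.05 0 0 1")

```text
t: 13.9
tool_pos: [0.5943, -0.1726, 0.0746]
tool_rot: [[0.998, -0.07, 0.004], [-0.07, -0.998, -0.003], [0.004, 0.003, -1.0]]
force: [0.8, -6.8, -4.0]
gripper_width: 0.252
```

Emit:
jog_arm(commands="0 -0.02 0 0.05 0 0 1; 0 -0.02 0 0.05 0 0 1")

```text
t: 14.1
tool_pos: [0.5949, -0.1635, 0.0745]
tool_rot: [[0.997, -0.072, 0.006], [-0.072, -0.997, 0.008], [0.005, -0.008, -1.0]]
force: [0.6, -2.8, -1.3]
gripper_width: 0.25
```

Emit:
jog_arm(commands="0 -0.02 0 0 0 -0.03 1; 0 -0.02 0 0 0 -0.02 1; 0 -0.02 0 0 0 0 1; 0 -0.02 0 0 0 0 1; 0 -0.02 0 0 0 0 1; 0 -0.02 0 0 0 0 1; 0 -0.02 0 0 0 0 1; 0 -0.02 0 0 0 0 1")

```text
t: 14.9
tool_pos: [0.5981, -0.1116, 0.0746]
tool_rot: [[0.998, -0.063, 0.006], [-0.063, -0.998, 0.006], [0.005, -0.007, -1.0]]
force: [1.1, -3.2, -2.3]
gripper_width: 0.252
```

Emit:
jog_arm(commands="0 -0.02 0 0 0 0 1; 0 -0.02 0 -0.02 0 0 1; 0 -0.02 0 0 0 0 1; 0 -0.02 0 -0.02 0 0 1; 0 -0.02 0 0 0 0 1; 0 -0.02 0 0 0 0 1; 0 -0.02 0 0 0 0 1; 0 -0.02 0 0 0 0 1; 0 -0.02 0 0 0 0 1; 0 -0.02 0 0 0 0 1; 0 -0.018 0 0 0 0 1; 0 -0.016 0 0 0 0 1")

```text
t: 16.1
tool_pos: [0.6028, -0.0344, 0.0746]
tool_rot: [[0.998, -0.063, 0.005], [-0.063, -0.998, 0.001], [0.005, -0.001, -1.0]]
force: [1.9, -3.4, -3.3]
gripper_width: 0.249
```

Run:
```python
from h import *
c=snap('scene','s12.png')
o=arm.get_obs();print(o['t'],o['tool_pos'],np.round(o['tool_rot'],3),o['force'],o['gripper_width'],np.round(o['qpos'],1))
```

```text
16.15 [ 0.60293052 -0.03311425  0.07454364] [[ 0.998 -0.061  0.005]
 [-0.061 -0.998  0.002]
 [ 0.005 -0.002 -1.   ]] [ 1.05955871 -2.17666234 -1.53591236] 0.25284829439780687 [-30.2  37.8  41.4 106.5 -33.2  48.1 -65.3]
```

View pics/s12.png

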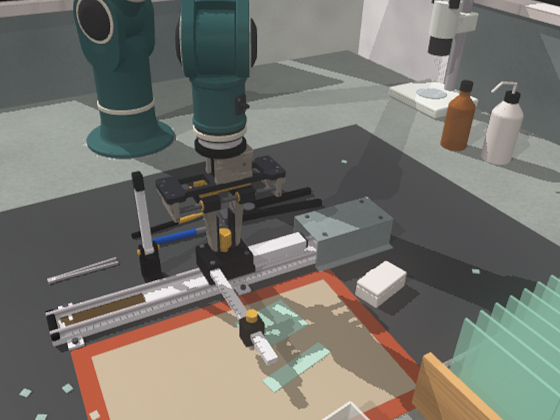

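Emit:
jog_arm(commands="0 -0.015 0 0 0 0 1; 0 -0.015 0 0 0 0 1; 0 -0.015 0 0 0 0 1; 0 -0.015 0 0 0 0 1; 0 -0.013 0 0 0 0 1; 0 -0.012 0 0 0 0 1")

```text
t: 16.75
tool_pos: [0.6045, -0.0065, 0.0746]
tool_rot: [[0.998, -0.063, 0.005], [-0.063, -0.998, 0.001], [0.005, -0.001, -1.0]]
force: [2.0, -3.6, -4.1]
gripper_width: 0.254
```

Emit:
jog_arm(commands="0 -0.012 0 0 0 0 1; 0 -0.012 0 0 0 0 1; 0 -0.012 0 0 0 0 1; 0 -0.012 0 0 0 0 1; 0 -0.012 0 0 0 0 1")

```text
t: 17.25
tool_pos: [0.6057, 0.0129, 0.0746]
tool_rot: [[0.998, -0.063, 0.005], [-0.063, -0.998, 0.001], [0.005, -0.001, -1.0]]
force: [1.1, -2.4, -3.5]
gripper_width: 0.254
```

Emit:
jog_arm(commands="0 -0.012 0 0 0 0 1; 0 -0.012 0 0 0 0 1; 0 -0.012 0 0 0 0 1; 0 -0.012 0 0 0 0 1")

```text
t: 17.65
tool_pos: [0.6067, 0.0285, 0.0745]
tool_rot: [[0.998, -0.063, 0.005], [-0.063, -0.998, 0.001], [0.005, -0.001, -1.0]]
force: [3.0, -2.8, -3.4]
gripper_width: 0.253
```

Emit:
jog_arm(commands="0 -0.01 0 0 0 0 1; 0 -0.01 0 0 0 0 1; 0 -0.01 0 0 0 0 1")

```text
t: 17.95
tool_pos: [0.6073, 0.0383, 0.0746]
tool_rot: [[0.998, -0.063, 0.005], [-0.063, -0.998, 0.001], [0.005, -0.001, -1.0]]
force: [2.0, -2.9, -4.0]
gripper_width: 0.254
```

Emit:
jog_arm(commands="0 -0.01 0 0 0 0 1; 0 -0.01 0 0 0 0 1; 0 -0.01 0 0 0 0 1")

```text
t: 18.25
tool_pos: [0.6077, 0.0451, 0.0746]
tool_rot: [[0.998, -0.064, 0.005], [-0.064, -0.998, -0.003], [0.005, 0.003, -1.0]]
force: [2.4, -7.5, -4.1]
gripper_width: 0.254
```

Emit:
jog_arm(commands="0 -0.01 0 0 0 0 1; 0 -0.01 0 0 0 0 1; 0 -0.01 0 0 0 0 1")

```text
t: 18.55
tool_pos: [0.6079, 0.047, 0.0746]
tool_rot: [[0.998, -0.069, 0.005], [-0.069, -0.998, -0.012], [0.006, 0.012, -1.0]]
force: [2.1, -8.7, -4.0]
gripper_width: 0.256
```

Emit:
jog_arm(commands="0 0 0 0 0 0 1; 0 0 0 0 0 0 1")

```text
t: 18.75
tool_pos: [0.6078, 0.0467, 0.0746]
tool_rot: [[0.998, -0.07, 0.005], [-0.07, -0.997, -0.012], [0.006, 0.012, -1.0]]
force: [2.5, -4.8, -3.0]
gripper_width: 0.254
```

Emit:
jog_arm(commands="0 0 0 0 0 0 -1; 0 0 0 0 0 0 -1; 0 0 0 0 0 0 -1; 0 0 0 0 0 0 -1; 0 0 0 0 0 0 -1; 0 0 0 0 0 0 -1; 0 0 0 0 0 0 -1; 0 0 0 0 0 0 -1; 0 0 0 0 0 0 -1")

```text
t: 19.65
tool_pos: [0.6067, 0.0524, 0.0752]
tool_rot: [[0.998, -0.067, 0.002], [-0.067, -0.998, -0.005], [0.002, 0.005, -1.0]]
force: [0.4, -0.4, 0.1]
gripper_width: 0.996
```

Run:
```python
from h import *
c=snap('wrist','w13.png')
o=arm.get_obs();print(o['t'],o['tool_pos'],np.round(o['tool_rot'],3),o['force'],o['gripper_width'],np.round(o['qpos'],1))
```

```text
19.7 [0.60674684 0.05242569 0.07524803] [[ 0.998 -0.067  0.002]
 [-0.067 -0.998 -0.005]
 [ 0.002  0.005 -1.   ]] [-0.43759381  0.00852311  0.61601161] 1.0016322238453597 [-38.6  38.4  41.9 105.6 -33.1  48.7 -74.1]
```

View pics/w13.png

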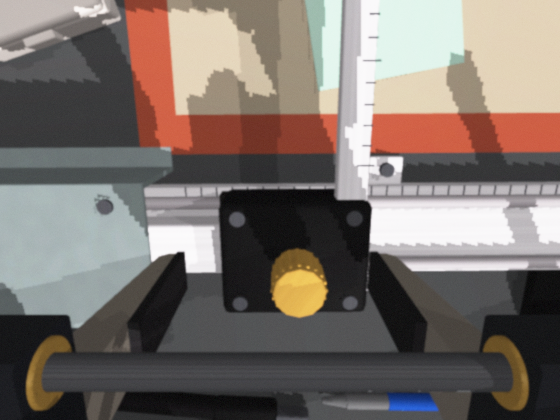

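Emit:
jog_arm(commands="0 0.02 -0.05 0 0 0 -1; 0 0 -0.12 0 0 0 -1; 0 0 -0.12 0 0 0 -1; 0 0 -0.12 0 0 0 -1; 0 0 -0.12 0 0 0 -1; 0 0 0 0 0 0 -1")

```text
t: 20.3
tool_pos: [0.6057, 0.0422, 0.2443]
tool_rot: [[0.997, -0.072, 0.002], [-0.072, -0.997, -0.007], [0.002, 0.007, -1.0]]
force: [0.3, -0.3, 0.1]
gripper_width: 1.001
```

Run:
```python
from h import *
c=snap('wrist','w14.png');s=snap('scene','s14.png')
o=arm.get_obs();print(o['t'],o['tool_pos'],o['force'])
for y in (.038,.044): print(proj(c,[.607,y,.1]),proj(s,[.6065,y,.1]))
```

```text
20.4 [0.60328675 0.0428864  0.24002088] [0.47745404 0.10312641 0.07268824]
(np.float64(280.5775217674709), np.float64(200.10348960257647)) (np.float64(263.74473013945317), np.float64(221.44046301594778))
(np.float64(273.74632973662796), np.float64(200.60107279691232)) (np.float64(266.86899063271665), np.float64(220.44976606673774))
```

View pics/w14.png

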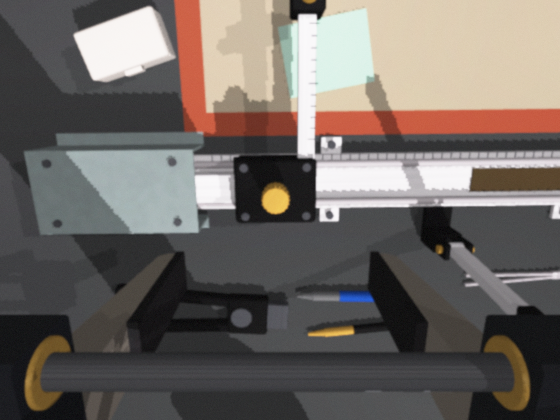

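View pics/s14.png

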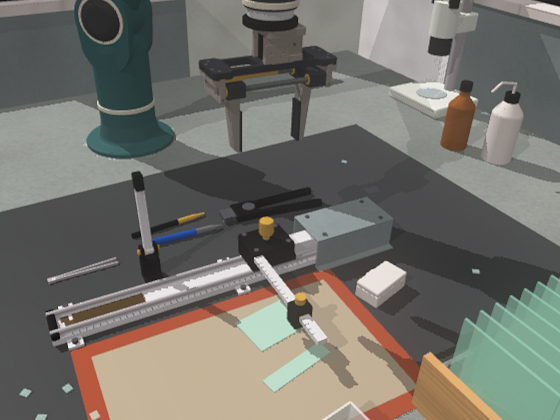

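Run:
```python
from h import *
import pickle
D=pickle.load(open('d0.pkl','rb'))
def kn(c,roi):
    h=cv2.cvtColor(c['frame'],cv2.COLOR_BGR2HSV); m=cv2.inRange(h,(12,120,110),(35,255,255))
    x0,y0,x1,y1=roi; q=np.zeros_like(m); q[y0:y1,x0:x1]=m[y0:y1,x0:x1]
    M=cv2.moments(q,True); u,v=M['m10']/M['m00'],M['m01']/M['m00']
    return M['m00'],np.round([u,v],2),np.round(onz(c,u,v,.09),4)
s=arm.camera('scene');t=arm.camera('top'); cv2.imwrite('pics/t15.png',t['frame'])
print('sc',kn(D['scene'],(108,250,135,285)),kn(s,(252,212,282,245)))
print('top',kn(D['top'],(418,182,446,208)),kn(t,(255,175,330,215)))
d=cv2.absdiff(D['top']['frame'],t['frame']);
```

```text
sc (340.0, array([120.23, 266.87]), array([ 0.5939, -0.2018,  0.09  ])) (282.0, array([265.78, 226.7 ]), array([0.6091, 0.0406, 0.09  ]))Traceback (most recent call last):
  File "<stdin>", line 11, in <module>
  File "<stdin>", line 7, in kn
ZeroDivisionError: float division by zero
```

View pics/t15.png

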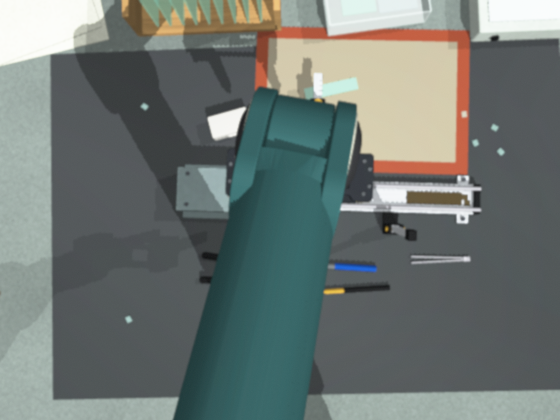

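Emit:
jog_arm(commands="0.01 0 0.12 0 0 -0.05 -1; 0 0 0.15 0 0 0 -1; 0 0 0.15 0 0 0 -1; 0 0 0.08 0 0 0 -0.4; 0 0 0 0 0 0 -0.2")

```text
t: 21.0
tool_pos: [0.6001, 0.0417, 0.0776]
tool_rot: [[0.998, -0.063, -0.017], [-0.064, -0.998, -0.01], [-0.016, 0.011, -1.0]]
force: [0.2, -0.4, 0.2]
gripper_width: 0.85
```

Run:
```python
from h import *
c=snap('wrist','w16.png')
o=arm.get_obs();print(o['t'],o['tool_pos'],np.round(o['tool_rot'],3),o['force'],o['gripper_width'])
```

```text
21.05 [0.60096389 0.04158725 0.07906231] [[ 0.998 -0.063 -0.015]
 [-0.064 -0.998 -0.01 ]
 [-0.015  0.011 -1.   ]] [ 0.36790866 -0.80281485 -0.56675229] 0.8061711920163418
```

View pics/w16.png

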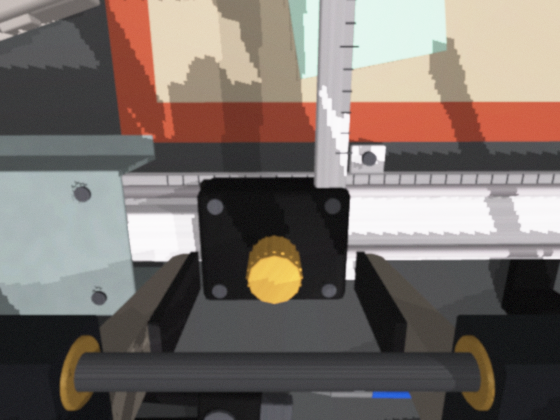

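Emit:
jog_arm(commands="0.018 0 0.012 0.06 0.1 0 0.2; 0 0 0 0 0 0 0.2; 0 0 0 0 0 0 0.2; 0 0 0 0 0 0 0.2; 0 0 0 0 0 0 0.2; 0 0 0 0 0 0 0.2")

```text
t: 21.65
tool_pos: [0.6103, 0.041, 0.0806]
tool_rot: [[0.998, -0.064, 0.01], [-0.064, -0.998, 0.001], [0.01, -0.001, -1.0]]
force: [-0.9, -0.3, 0.1]
gripper_width: 0.399
```

Emit:
jog_arm(commands="-0.005 -0.013 0.016 0 -0.05 0 0.2; 0 -0.008 0 0 0 0 0.2; 0 0 0 0 0 0 0.2")

```text
t: 21.95
tool_pos: [0.6094, 0.0484, 0.0758]
tool_rot: [[0.998, -0.063, 0.002], [-0.063, -0.998, 0.002], [0.002, -0.002, -1.0]]
force: [0.1, -0.4, 1.0]
gripper_width: 0.399
```

Emit:
jog_arm(commands="0 -0.006 0 0 0 0 0.2; 0 -0.006 0 0 0 0 0.2; 0 -0.006 0 0 0 0 0.2")

```text
t: 22.25
tool_pos: [0.6093, 0.0492, 0.0756]
tool_rot: [[0.998, -0.065, 0.002], [-0.065, -0.998, -0.005], [0.002, 0.005, -1.0]]
force: [0.2, -5.0, 0.5]
gripper_width: 0.399
```

Emit:
jog_arm(commands="0 -0.009 0 0 0 0 0.2; 0 -0.009 0 0 0 0 0.2; 0 -0.009 0 0 0 0 0.2")

```text
t: 22.55
tool_pos: [0.6095, 0.0504, 0.0754]
tool_rot: [[0.998, -0.07, 0.002], [-0.07, -0.997, -0.013], [0.003, 0.013, -1.0]]
force: [-0.4, -6.3, 0.4]
gripper_width: 0.399
```

Emit:
jog_arm(commands="0 0 0 0 0 0 0.2; 0 0.002 0 0 0 0 0.2; 0 0.002 0 0 0 0 0.2; 0 0.003 0 0 0 0 0.2; 0 0.004 0 0 0 0 0.2; 0 0.005 0 0 0 0 0.2; 0 0.008 0 0 0 0 0.2")

```text
t: 23.25
tool_pos: [0.6092, 0.0464, 0.0755]
tool_rot: [[0.998, -0.068, 0.002], [-0.068, -0.998, -0.009], [0.003, 0.009, -1.0]]
force: [-0.4, 0.8, 0.8]
gripper_width: 0.397
```

Emit:
jog_arm(commands="0 0.006 0 0 0 0 -1; 0 0 0 0 0 0 -1; 0 0 0 0 0 0 -1; 0 0 0 0 0 0 -1; 0 0 0 0 0 0 -1; 0 0 -0.06 0 0 0 -1; 0 0 -0.12 0 0 0 -1; 0 0 -0.12 0 0 0 -1; 0 0 -0.12 0 0 0 -1; 0 0 -0.12 0 0 0 -1; 0 0 0 0 0 0 -1; 0 0 0 0 0 0 -1")

```text
t: 24.45
tool_pos: [0.6088, 0.0446, 0.2502]
tool_rot: [[0.997, -0.071, 0.004], [-0.071, -0.997, -0.008], [0.005, 0.008, -1.0]]
force: [0.1, 0.4, -1.2]
gripper_width: 0.997
```

Run:
```python
from h import *
import pickle
D=pickle.load(open('d0.pkl','rb'))
def kn(c,roi):
    h=cv2.cvtColor(c['frame'],cv2.COLOR_BGR2HSV); m=cv2.inRange(h,(12,120,110),(35,255,255))
    x0,y0,x1,y1=roi; q=np.zeros_like(m); q[y0:y1,x0:x1]=m[y0:y1,x0:x1]
    M=cv2.moments(q,True); u,v=M['m10']/M['m00'],M['m01']/M['m00']
    return M['m00'],np.round([u,v],2),np.round(onz(c,u,v,.09),4)
w=snap('wrist','w17.png'); s=snap('scene','s17.png')
print(kn(s,(252,212,282,245)))
o=arm.get_obs();print(o['t'],o['tool_pos'],o['force'])
def blue(c):
    h=cv2.cvtColor(c['frame'],cv2.COLOR_BGR2HSV); m=cv2.inRange(h,(105,120,60),(125,255,255)); M=cv2.moments(m,True); return M['m00'],M['m10']/M['m00'],M['m01']/M['m00']
print(blue(D['scene']),blue(s))
```

```text
(282.0, array([265.97, 226.63]), array([0.609, 0.041, 0.09 ]))
24.55 [0.60877947 0.04427568 0.24936646] [-0.07416725 -1.11718468  0.40419544]
(298.0, 174.96644295302013, 236.21140939597316) (298.0, 174.96644295302013, 236.21140939597316)
```

View pics/s17.png

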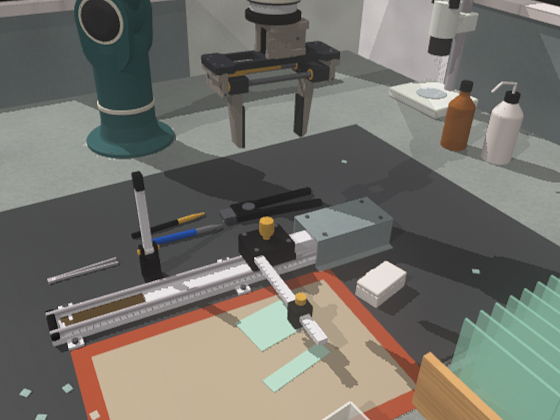

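View pics/w17.png

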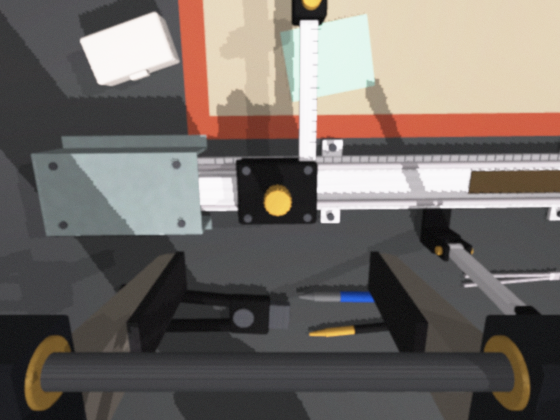

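Run:
```python
from plant import arm
print(arm.job_done())
```

```text
the job is handed in; nothing more can be done
None
```

The stop arm is flipped up, the carriage is free and run on to the sprung stop, and the job is handed in. No verdict is reported.

- **Stop arm:** I pinched the tab and swung it to about 96° from level. In the last scene picture it still stands up.
- **Carriage:** I gripped the knob and pushed. It crept under roughly 10 N for about 30 mm, then ran free with about 3 N of drag at no more than about 65 mm/s. The push reading rose to 8.7 N when the nose met the plunger, which leaves about 6 N on the stop.
- **Release:** On the first release the carriage sprang back a few millimetres, so I was not sure it was still bearing. I pressed it again from behind with 6.3 N in all (about 3.5 N on the spring) and backed off slowly.

**Last checks:**
- **Bearing:** The knob stands about 0.4 mm further in than after the first release. By my estimate that is 2–4 mm of spring travel, or 2–3 N on the stop. The cameras and the tool readings differ by about 2 mm on the knob's place, so this force is inferred, not measured directly.
- **Loose objects:** The marker's pixels match the start picture exactly. The pane, pliers and slide box look unmoved by eye.
- **Robot:** The gripper is open and well clear above everything, handed in at about 24.6 s.

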